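Zero the colorimeter on the green filter

ROBOT

A 7-joint arm with a two-finger parallel gripper is mounted at the origin on a cart in front of the work surface, level with it; the furniture and walls round the work are solid. World frame = base frame: x ahead of the robot, y to its left, z up, the work surface at z = 0. Lengths are in m, angles in rad, forces in N, time in s.
With the tool pointing down it reaches from about 0.425 to 0.825 m from the base axis. Payload 3.6 kg.
Tool frame: the origin (TCP) lies between the finger pads; the fingertips stand 22 mm ahead of it and the grasp point (between the pads) lies 3 mm ahead of it; z points along the fingers, y is the line along which they close (so a half turn about z gives the same grasp; the last joint's range is limited). The gripper opens to 93 mm and grips with 3 to 60 N. Pads are 15 mm wide; open, the fingers measure 128 mm over their backs; the gripper's body (75 mm by 188 mm) begins 65 mm behind the grasp point.
Start: joints at [-1.361, 0.615, -0.013, 1.423, 0.008, 1.103, -0.04], TCP at [0.152, 0.632, 0.211] pointing down, gripper open.
Joint ranges: [-3.12, 3.12], [-0.3, 2.06], [-1.34, 1.32], [0.26, 2.42], [-1.36, 4.5], [0.01, 1.98], [-2.84, 2.84]. Speed limits (rad/s): [2.79, 2.79, 3.14, 3.14, 3.14, 3.14, 3.14].

INTERFACE

Orientations are given as a unit quaternion [w, x, y, z].
In Python, from bench import ctrl, viewer gives the robot as it stands.
- The arm moves only by the shell command python3 -m jog 'ROWS' [FORCE]. ROWS is JSON, a list of rows, each an object of numbers: "ax", "ay", "az": the turn, a rotation vector about the tool's x, y, z in rad; "tx", "ty", "tz": the shift along the tool's x, y, z in cm; "gripper": the closure, from -1 (fully open) to 1 (shut). In form: [{"ax": .., "ay": .., "az": .., "tx": .., "ty": .., "tz": .., "gripper": ..}, ...]. A call has 1 to 10 rows; each row shifts and turns the commanded pose from where the row before left it, along the tool's axes as they then stand; what a row does not reach is not made up. A row lasts 1/12 s, in which the tool goes at most 41.7 mm and 7.16 degrees, less where a joint would pass 70% of its speed; a pose out of reach is approached as far as the arm can. A call with a gripper value outside its range is refused whole. The fingers move at their own pace and stop on an object; FORCE is the grip in N (left out, the last holds). Time passes only in rows, so rows that do not move let the fingers close. It gives the time, the measured TCP pose, the force, the opening and the grip force at its end, in the units of the state.
- ctrl.state(): the state, without advancing time (a new reading comes with each control period).
- viewer.read_camera(name): name is "scene" or "side" or "wrist"; returns the picture (400x640x3 uint8, red, green, blue); there is no depth.
- viewer.camera_info(name): a dict with "fov_y" (degrees; the focal length in pixels is half the picture's height over the tangent of half this angle, whatever the lens; pixels are square), "cx", "cy" (the principal point, pixels), "rvec" (rotation vector, rad) and "tvec" (3), from world to camera coordinates, as OpenCV has them. Camera axes: x right, y down, z forward; pixel columns grow to the right and rows downward; lengths in m; the calibration is good to about 2 mm. The wrist camera is an equidistant fisheye: a pixel r from the principal point sees the ray r / f radians off the axis. A picture is of the moment at which its call begins: read the wrist's pose just before it. camera_info takes no time and is no camera call; for the wrist camera it gives the pose at the moment of the call.
- ctrl.job_done(): hands the job in; it is judged then, once.
Trained networks look in the newest picture that a camera, given by its name, has taken for a name from the list of things; names that differ only in an ending like _2 or _b are one class to them, and where a whole thing is asked for, a point or a joint stands for the part that bears it (a point fixed in the world has none). Each returns a list of dicts, best first, with "p" (0 to 1); they miss things now and then, are a little off and sometimes report something else, mostly with a low value. They report only what shows in the picture. A call takes as long as a camera call.
- viewer.masks_of(camera, target): "mask" (400x640 bool, what is visible of it) and "location" ([column, row] in pixels, amid what is visible of it).
The state is a dict: "clock": time; "joints": joint angles; "qd": joint speeds; "joint_torque": joint torques, N m; "eef_pos": TCP position; "tcp_rot": TCP orientation; "ft_force": force on the tool from outside, world axes, zero at the start; "wrist_torque": the same for the moment, N m; "finger_gap": opening from 0.0 (shut) to 1.0 (fully open); "grasp_force": force on a finger pad.
Only numpy, scipy, OpenCV 4.12 (cv2) and the standard library are available. Lean on these libraries where they do the work, as an engineer would, in place of code of your own. Each camera call takes 0.05 s, during which the arm holds its last target. There are 200 camera calls.

TASK

Take the blank on the colorimeter; everything is pushed or pressed with the fingertips and nothing is picked up. Push the tab of the black filter selector round until it clicks in at the green mark and push the black light hood fully shut over the sample tube (either first), and only with both done press the white key all the way down and let it come up again. Leave the tube untouched in its well, and the cup, its red lid and the dropper bottle standing where they are.

Things in the scene. Friction and masses are not known exactly. Their poses are not given: they have to be found in the camera images.
- colorimeter: white bench instrument, 180 x 250 x 95 mm, fast on the desk. Origin: centre of its underside; x to its rear (away from the robot at yaw 0), y to the robot's left, z up. Its dark flat top, the deck, is at z = 0.095. On it: right, the black selector; behind that a display console 25 mm high (x 0.048 to 0.086, y -0.114 to 0.026); left rear, sample well and black hood; left front, white key
- selector_axis (a point): point on the selector's vertical axis of rotation, at deck height; at (-0.002, -0.044, 0.095) of the colorimeter. Site axes as the colorimeter's
- selector (a joint): angle of the black disc (72 mm wide, top 9 mm above the deck, hub 12). 0: tab to the front (-x of the colorimeter), at the black mark, as at the start; positive: counter-clockwise from above, tab to -y (robot's right). Limits +-1.5. Click stops at -1.396, -0.698, 0, 0.698, 1.396: about 3 N at the tab push it out of one; past half-way it snaps into the next
- tab (a point): middle of the selector's tab, an upright radial fin 8 mm thick, 26 mm long (23 to 49 mm from the axis), from 3.5 to 33.5 mm above the deck, with a white line along its top; this point is 40 mm from the axis, 18.5 mm above the deck, and moves with the tab
- pointer (a point): the point on the deck that the tab points at, 64 mm from the selector's axis (on the ring of marks), moving with the selector
- mark_green: green disc, 13 mm wide, 2 mm high, on the deck, 64 mm from the selector's axis, at one of the four click stops other than the middle one (red, yellow and blue marks have the other three; the order differs from start to start). Origin at the centre of its underside, at deck height
- hood (a joint): angle of the black light hood, an open-bottomed box 58 mm long (hinge to front), 56 mm wide, its flat roof 24 mm from the hinge axis, hinged at its rear. 0: fully shut; positive: opened up and back; starts at 1.15 to 1.45 rad. It stays at any angle (about 1 N at the roof moves it); pushed from behind towards the front it folds down
- hood_hinge (a point): middle of the hood's hinge axis, which runs along y of the colorimeter, 4 mm above the deck, at (0.0485, 0.075, 0.099) of the colorimeter
- hood_roof (a point): point on the outside of the hood's roof, on its centre line, 45 mm from the hinge axis along the roof (the roof is 58 mm long); moves with the hood. When the hood is shut it is 28 mm above the deck
- zero_key (a joint): how far the white round key is pressed, m: 0 up, 0.005 fully down. A spring returns it; fully down takes 4 N
- zero_key_top (a point): centre of the top of the white round key, 24 mm wide, 21 mm above the deck when up, in a black collar 40 mm wide, 12 mm high; moves with the key; at (-0.058, 0.075, 0.116) of the colorimeter
- well_mouth (a point): centre of the mouth of the sample well, at deck height, 22 mm wide, 89 mm deep
- tube_centre (a point): glass sample tube, 19 mm in diameter, 104 mm long, standing loose in the well; this is its middle. Its rim stands 15 mm above the deck, under the hood's swing; not to be touched
- specimen_cup: clear open specimen cup, 67 mm in diameter, 68 mm high, on the desk to the right of the colorimeter; origin at the centre of its underside; not to be disturbed
- dropper_eosin: amber dropper bottle with a black teat, 34 mm in diameter, 102 mm high, on the desk to the right of the colorimeter; origin at the centre of its underside; not to be disturbed
- cup_lid: red lid of the specimen cup, 74 mm in diameter, 10 mm high, lying on the desk front right; origin at the centre of its underside; not to be disturbed

How it is judged:
On the way, in this order (a step that is already met when the one before it is completed fails the run):
1. the selector's tab sits at the green mark (its pointer within 6 mm of the mark's centre) and the hood is fully shut (within 0.05 rad), in either order (horizontal distance between pointer and mark_green below 0.006 m and value of joint hood below 0.05 rad), for 0.2 s.
2. the white key is pressed down (more than 3.5 mm of its 5 mm) with the selector at green and the hood shut (all of step 1 and value of joint zero_key above 0.0035 m), for 0.05 s.
At the end, for the whole second after the job is handed in: The selector's tab points at the green mark (pointer within 6 mm of the mark's centre), the hood is shut to within 0.05 rad, the white key is up again (within 1 mm) after having been pressed, and the tube stands in its well (all of step 1 and value of joint zero_key below 0.001 m and horizontal distance between tube_centre and well_mouth below 0.006 m and z of tube_centre in the frame of colorimeter below 0.062 m); the robot touches nothing.
It fails at once if the white key is pressed (more than 3.5 mm) while the selector is off the green mark (more than 8 mm) or the hood is open (more than 0.1 rad) (value of joint zero_key above 0.0035 m and (horizontal distance between pointer and mark_green above 0.008 m or value of joint hood above 0.1 rad)).
It fails at once if the sample tube is lifted (more than 8 mm) or taken out of its well (distance of tube_centre from where it was at the start of the episode above 0.008 m).
It fails at once if the sample tube is squeezed or knocked by the fingers (more than 3 N) (contact force between sample_tube and the fingers above 3 N).
It fails at once if the cup, its lid or the dropper bottle is moved by more than 20 mm, lifted or knocked over (distance of any of specimen_cup, cup_lid, dropper_eosin from where it was at the start of the episode above 0.02 m or angle between any of specimen_cup, dropper_eosin's own z axis and vertical above 0.5 rad).
It also fails if it takes over 53 s, if anything falls off the work surface, if the arm or the gripper's body presses on something with over 40 N, if the wrist force passes 120 N, or if a joint passes its speed limit or range.

## Working session

There is one attempt and no reset: what is moved stays moved. The work goes in short steps, Python scripts to look and compute and a shell command to move; the robot and the scene stay as the last step left them, time stands still between calls to the robot, and variables do not carry over. Pictures are saved under pics/ and viewed, at most 10 in all, crops included, and the job is handed in when it is done.

```bash
mkdir -p pics; ls
cat > h.py <<'E'
import numpy as np, cv2
from bench import ctrl, viewer
from scipy.spatial.transform import Rotation as R
def cam(n):
    i=viewer.camera_info(n); f=200/np.tan(np.radians(i['fov_y'])/2)
    return f,i['cx'],i['cy'],R.from_rotvec(np.ravel(i['rvec'])).as_matrix(),np.ravel(i['tvec'])
def ray(n,px):
    f,cx,cy,Rm,t=cam(n); d=np.array([(px[0]-cx)/f,(px[1]-cy)/f,1.])
    return -Rm.T@t, Rm.T@d
def onz(n,px,z):
    o,d=ray(n,px); return o+d*(z-o[2])/d[2]
def proj(n,P):
    f,cx,cy,Rm,t=cam(n); c=Rm@np.asarray(P)+t; return np.array([cx+f*c[0]/c[2],cy+f*c[1]/c[2]])
E
python3 - <<'E'
from h import *
s=ctrl.state(); print({k:np.round(v,3) for k,v in s.items()})
for n in ('scene','side'):
    im=viewer.read_camera(n); cv2.imwrite(f'pics/{n}0.png',im[...,::-1])
    print(n,np.round(ray(n,(320,200)),3).tolist())
    for t in ('colorimeter','mark_green','tab','selector','hood','zero_key_top','tube_centre','specimen_cup','dropper_eosin','cup_lid'):
        r=viewer.masks_of(n,t)
        for q in r[:1]: print(t,round(q['p'],2),np.round(q['location']),q['mask'].sum())
E
```

```text
pics
{'clock': np.float64(0.0), 'joints': array([-1.361,  0.616, -0.013,  1.425,  0.008,  1.103, -0.04 ]), 'qd': array([ 0.002,  0.   , -0.001, -0.003,  0.002,  0.001, -0.001]), 'joint_torque': array([ 0.0000e+00, -4.5895e+01,  2.0900e-01, -1.6574e+01, -6.1000e-02,
        2.1000e-02,  0.0000e+00]), 'eef_pos': array([0.152, 0.631, 0.21 ]), 'tcp_rot': array([-0.   ,  0.118,  0.993, -0.001]), 'ft_force': array([-0.327, -0.637, -0.162]), 'wrist_torque': array([ 0.009,  0.023, -0.057]), 'grasp_force': np.float64(0.0), 'finger_gap': np.float64(0.998)}
scene [[-0.01, -0.246, 0.758], [0.563, 0.358, -0.745]]
colorimeter 0.7 [276. 182.] 10636
mark_green 0.48 [280. 180.] 859
tab 0.68 [367. 287.] 500
selector 0.68 [283. 180.] 829
hood 0.64 [269. 127.] 599
zero_key_top 0.62 [232. 154.] 77
tube_centre 0.42 [253. 142.] 76
specimen_cup 0.96 [398. 263.] 1382
dropper_eosin 0.68 [368. 286.] 528
cup_lid 0.71 [386. 318.] 1307
side [[1.086, 0.091, 0.983], [-0.554, -0.019, -0.832]]
colorimeter 0.75 [380. 219.] 10031
mark_green 0.73 [362. 198.] 831
tab 0.84 [362. 198.] 830
selector 0.84 [361. 195.] 834
hood 0.83 [415. 223.] 871
zero_key_top 0.51 [380. 216.] 9815
dropper_eosin 0.62 [254. 174.] 324
cup_lid 0.73 [233. 173.] 267
```

Run:
```python
import cv2
a=cv2.imread('pics/scene0.png')[90:270,180:420]; b=cv2.imread('pics/side0.png')[120:300,260:500]
cv2.imwrite('pics/s1.png',cv2.resize(a,None,fx=3.3,fy=3.3,interpolation=2)); cv2.imwrite('pics/d1.png',cv2.resize(b,None,fx=3.3,fy=3.3,interpolation=2))
```

```text
(no output)
```

View pics/s1.png

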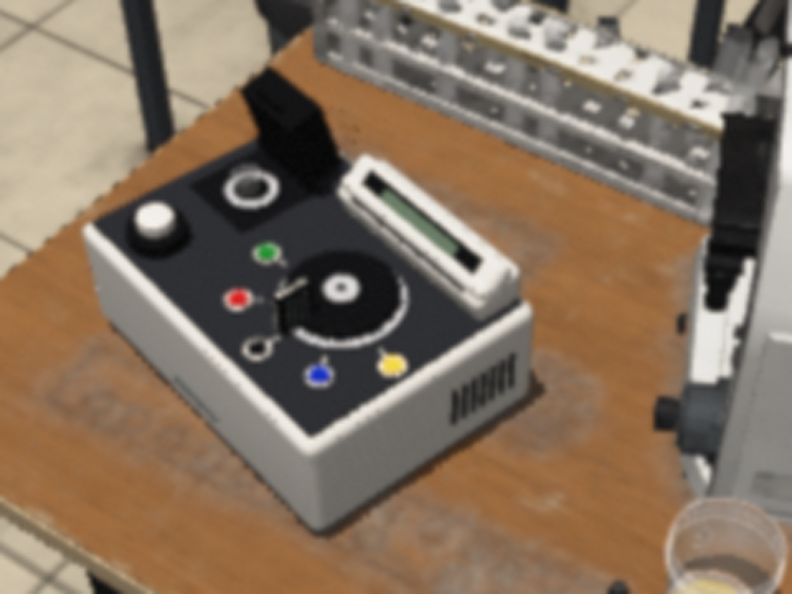

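View pics/d1.png

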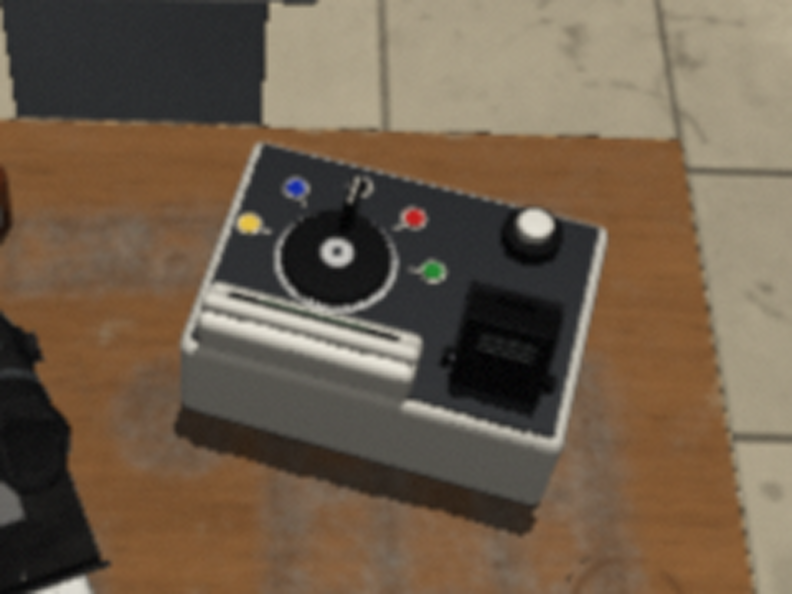

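The scene crop shows, left to right, the key (155,219), green mark (266,253), red (237,299), black (257,348), blue (319,375) and yellow (392,366). The hood at (295,130) is open. The side view agrees, so green is the stop at -1.396. Next I fit the instrument's pose.

```bash
cat >> h.py <<'E'
def C2W(p,pose):
    c,s=np.cos(pose[2]),np.sin(pose[2]); x,y,z=p
    return np.array([pose[0]+c*x-s*y,pose[1]+s*x+c*y,z])
def mk(t,r=.064,z=.097): return (-.002-r*np.cos(t),-.044-r*np.sin(t),z)
def tool():
    s=ctrl.state(); return s, R.from_quat(np.roll(s['tcp_rot'],-1)).as_matrix()
def plan(P,pose):  # P: target TCP in colorimeter frame -> shift in tool axes (cm)
    s,Rm=tool(); return np.round(Rm.T@(C2W(P,pose)-s['eef_pos'])*100,2)
E
python3 - <<'E'
from h import *
from scipy.optimize import least_squares
G=-1.396
M=dict(g=mk(G),r=mk(G/2),b=mk(-G/2),y=mk(-G),h=(-.002,-.044,.107),k=(-.058,.075,.116))
S=dict(g=(266,253),r=(237,299),b=(319,375),y=(392,366),h=(342,288),k=(155,219))
D=dict(b=(296,188),y=(249,223),r=(414,218),g=(433,271),h=(337,251),k=(534,224))
ob=[('scene',k,np.array(v)/3.3+(180,90)) for k,v in S.items()]+[('side',k,np.array(v)/3.3+(260,120)) for k,v in D.items()]
C={n:cam(n) for n in('scene','side')}
import h
h.cam=lambda n:C[n]
f=lambda q:np.concatenate([proj(n,C2W(M[k],q))-p for n,k,p in ob])
r=least_squares(f,[.65,.1,0]); print(r.x.tolist(),np.round(r.fun.reshape(-1,2),1).tolist())
q=r.x
for k in M: print(k,C2W(M[k],q).round(3))
for a in (1.15,1.3,1.45):
    # roof outer edges
    pts=[]
    for d in (.045,.058):
        for y in (-.028,.028):
            x=.0485-d*np.cos(a)+.024*np.sin(a); z=.099+d*np.sin(a)+.024*np.cos(a)
            P=C2W((x,.075+y,z),q); pts+=[((proj('scene',P)-(180,90))*3.3).round().tolist(),((proj('side',P)-(260,120))*3.3).round().tolist()]
    print(a,pts)
print(tool()[1].round(3).tolist())
E
```

```text
[0.5049316233077854, 0.20352349243127824, -0.2718620873266547] [[0.2, 0.2], [0.2, 0.4], [-0.0, 0.5], [0.1, 0.2], [-0.3, 0.2], [-0.3, -0.7], [-0.1, 0.1], [-0.1, 0.3], [-0.0, 0.1], [0.0, 0.2], [-0.1, 0.4], [0.5, -0.3]]
g [0.497 0.225 0.097]
r [0.455 0.214 0.097]
b [0.433 0.135 0.097]
y [0.464 0.104 0.097]
h [0.491 0.162 0.107]
k [0.469 0.291 0.116]
1.15 [[317.0, 125.0], [465.0, 321.0], [265.0, 83.0], [556.0, 346.0], [309.0, 113.0], [469.0, 304.0], [257.0, 71.0], [562.0, 328.0]]
1.3 [[326.0, 121.0], [462.0, 332.0], [274.0, 80.0], [554.0, 357.0], [321.0, 108.0], [466.0, 317.0], [269.0, 66.0], [559.0, 341.0]]
1.45 [[336.0, 119.0], [459.0, 344.0], [284.0, 78.0], [551.0, 369.0], [333.0, 104.0], [462.0, 331.0], [280.0, 63.0], [555.0, 356.0]]
[[-0.972, 0.235, -0.0], [0.235, 0.972, 0.0], [0.0, -0.0, -1.0]]
```

```bash
python3 -m jog '[{"tx":-2,"ty":-2,"gripper":1},{"tx":-2,"ty":-2,"gripper":1},{"tx":-2,"ty":-2,"gripper":1},{"tx":-2,"ty":-2,"gripper":1},{"tx":-2,"ty":-2,"gripper":1},{"tx":-2,"ty":-2,"gripper":1},{"tx":-2,"ty":-2,"gripper":1},{"tx":-2,"ty":-2,"gripper":1},{"tx":-2,"ty":-2,"gripper":1},{"tx":-2,"ty":-2,"gripper":1}]' 10
python3 -m jog '[{"tx":-2,"ty":-2,"gripper":1},{"tx":-2,"ty":-2,"gripper":1},{"tx":-2,"ty":-2,"gripper":1},{"tx":-2,"ty":-2,"gripper":1},{"tx":-2,"ty":-2,"gripper":1},{"tx":-2,"ty":-2,"gripper":1},{"tx":-2,"ty":-2,"gripper":1},{"tx":-2,"ty":-2,"gripper":1},{"az":0.035,"gripper":1},{"gripper":1}]'
cat >> h.py <<'E'
pose=[0.5049,0.2035,-0.2719]
def where():
    s,Rm=tool(); c,k=np.cos(pose[2]),np.sin(pose[2]); d=s['eef_pos']-[pose[0],pose[1],0]
    p=[c*d[0]+k*d[1],-k*d[0]+c*d[1],d[2]]
    Rc=R.from_rotvec([0,0,-pose[2]]).as_matrix()@Rm
    print('clock',s['clock'],'TCP in colorimeter',np.round(p,4),'tooly ang',np.degrees(np.arctan2(Rc[1,1],Rc[0,1])).round(1),'z',Rm[:,2].round(3),'F',np.round(s['ft_force'],1),'gap',s['finger_gap'],'q7',s['joints'][6])
E
python3 - <<'E'
from h import *
where(); print(plan((-.042,-.08,.14),pose))
E
```

```text
clock 1.1 TCP in colorimeter [-0.4545  0.318   0.2112] tooly ang 92.0 z [-0.  0. -1.] F [-1.2  0.1 -0.4] gap 0.9992404683385876 q7 -0.040396534263954155
[-39.83 -41.22   7.11]validation failed for argument at $[0]...
validation failed for argument at $[0]...
```

```bash
python3 -m jog '[{"ax":0,"ay":0,"az":0,"tx":-2,"ty":-2,"tz":0,"gripper":1}]' 10; python3 -m jog '[{"ax":0.0,"ay":0.0,"az":0.0,"tx":-2.0,"ty":-2.0,"tz":0.0,"gripper":1.0}]'
```

```text
clock: 1.18
eef_pos: [0.1619, 0.6116, 0.2105]
tcp_rot: [-0.002, 0.114, 0.993, 0.002]
ft_force: [-1.1, 0.7, -0.1]
finger_gap: 0.963
grasp_force: 0.0
clock: 1.27
eef_pos: [0.1805, 0.5841, 0.2107]
tcp_rot: [-0.001, 0.116, 0.993, 0.0]
ft_force: [1.1, -0.3, 0.1]
finger_gap: 0.903
grasp_force: 0.0
```

All keys are required in every row.

```bash
python3 -m jog '[{"ax":0,"ay":0,"az":0,"tx":-2,"ty":-2,"tz":0,"gripper":1},{"ax":0,"ay":0,"az":0,"tx":-2,"ty":-2,"tz":0,"gripper":1},{"ax":0,"ay":0,"az":0,"tx":-2,"ty":-2,"tz":0,"gripper":1},{"ax":0,"ay":0,"az":0,"tx":-2,"ty":-2,"tz":0,"gripper":1},{"ax":0,"ay":0,"az":0,"tx":-2,"ty":-2,"tz":0,"gripper":1},{"ax":0,"ay":0,"az":0,"tx":-2,"ty":-2,"tz":0,"gripper":1},{"ax":0,"ay":0,"az":0,"tx":-2,"ty":-2,"tz":0,"gripper":1},{"ax":0,"ay":0,"az":0,"tx":-2,"ty":-2,"tz":0,"gripper":1},{"ax":0,"ay":0,"az":0.035,"tx":-2,"ty":-2,"tz":0,"gripper":1}]'
python3 -m jog '[{"ax":0,"ay":0,"az":0,"tx":-2,"ty":-2,"tz":0,"gripper":1},{"ax":0,"ay":0,"az":0,"tx":-2,"ty":-2,"tz":0,"gripper":1},{"ax":0,"ay":0,"az":0,"tx":-2,"ty":-2,"tz":0,"gripper":1},{"ax":0,"ay":0,"az":0,"tx":-2,"ty":-2,"tz":0,"gripper":1},{"ax":0,"ay":0,"az":0,"tx":-2,"ty":-2,"tz":0,"gripper":1},{"ax":0,"ay":0,"az":0,"tx":-2,"ty":-2,"tz":0,"gripper":1},{"ax":0,"ay":0,"az":0,"tx":-2,"ty":-2,"tz":0,"gripper":1},{"ax":0,"ay":0,"az":0,"tx":0,"ty":0,"tz":0,"gripper":1}]'
python3 - <<'E'
from h import *
where(); print(plan((-.042,-.08,.14),pose))
E
```

```text
clock: 2.02
eef_pos: [0.3154, 0.3652, 0.2114]
tcp_rot: [0.0, 0.136, 0.991, 0.0]
ft_force: [0.9, 0.1, -1.3]
finger_gap: 0.261
grasp_force: 0.0
clock: 2.68
eef_pos: [0.4152, 0.1879, 0.2116]
tcp_rot: [0.002, 0.14, 0.99, -0.001]
ft_force: [-0.3, 0.1, 0.5]
finger_gap: 0.003
grasp_force: 0.0
clock 2.6833 TCP in colorimeter [-0.0822 -0.0391  0.2116] tooly ang 89.4 z [ 0.003 -0.003 -1.   ] F [-0.3  0.1  0.5] gap 0.0034619084439008706 q7 0.8493901515126138
[-4.04 -4.03  7.18]
```

```bash
python3 -m jog '[{"ax":0,"ay":0,"az":0,"tx":-2,"ty":-2,"tz":0,"gripper":1},{"ax":0,"ay":0,"az":0,"tx":-2,"ty":-2,"tz":0,"gripper":1},{"ax":0,"ay":0,"az":0,"tx":0,"ty":0,"tz":2.5,"gripper":1},{"ax":0,"ay":0,"az":0,"tx":0,"ty":0,"tz":2.5,"gripper":1},{"ax":0,"ay":0,"az":0,"tx":0,"ty":0,"tz":2,"gripper":1},{"ax":0,"ay":0,"az":0,"tx":0,"ty":0,"tz":0.9,"gripper":1},{"ax":0,"ay":0,"az":0,"tx":0,"ty":0,"tz":0,"gripper":1},{"ax":0,"ay":0,"az":0,"tx":0,"ty":0,"tz":0,"gripper":1}]'
python3 - <<'E'
from h import *
where()
print(plan((-.042,-.0675,.132),pose))
E
```

```text
clock: 3.35
eef_pos: [0.44, 0.1452, 0.1324]
tcp_rot: [0.0, 0.135, 0.991, 0.0]
ft_force: [0.4, 0.4, 1.2]
finger_gap: 0.002
grasp_force: 0.0
clock 3.35 TCP in colorimeter [-0.0469 -0.0736  0.1324] tooly ang 90.0 z [ 0.  0. -1.] F [0.4 0.4 1.2] gap 0.0021417151833425627 q7 0.9962507980924877
[-0.49  0.61  0.04]
```

```bash
python3 -m jog '[{"ax":0,"ay":0,"az":0,"tx":-0.45,"ty":0.4,"tz":0,"gripper":1},{"ax":0,"ay":0,"az":0,"tx":0,"ty":0.3,"tz":0,"gripper":1},{"ax":0,"ay":0,"az":0.1,"tx":0.2,"ty":0.43,"tz":0,"gripper":1},{"ax":0,"ay":0,"az":0.1,"tx":0.2,"ty":0.43,"tz":0,"gripper":1},{"ax":0,"ay":0,"az":0.1,"tx":0.2,"ty":0.43,"tz":0,"gripper":1},{"ax":0,"ay":0,"az":0.1,"tx":0.2,"ty":0.43,"tz":0,"gripper":1},{"ax":0,"ay":0,"az":0.1,"tx":0.2,"ty":0.43,"tz":0,"gripper":1},{"ax":0,"ay":0,"az":0.1,"tx":0.2,"ty":0.43,"tz":0,"gripper":1},{"ax":0,"ay":0,"az":0,"tx":0,"ty":0,"tz":0,"gripper":1}]'
cat >> h.py <<'E'
def arc(a,r=.042,d=.0215,z=.132): # target for tab turned by a (clockwise), finger trailing
    er=np.array([-np.cos(a),np.sin(a)]); et=np.array([np.sin(a),np.cos(a)])
    return (*(np.array([-.002,-.044])+r*er-d*et),z)
E
python3 - <<'E'
from h import *
where()
print(arc(.6),plan(arc(.6),pose))
im=viewer.read_camera('scene'); cv2.imwrite('pics/s2.png',cv2.resize(im[90:270,180:420,::-1],None,fx=3.3,fy=3.3,interpolation=2))
E
```

```text
clock: 4.1
eef_pos: [0.4495, 0.1803, 0.1331]
tcp_rot: [0.001, 0.422, 0.907, 0.001]
ft_force: [-0.3, 0.9, 0.2]
finger_gap: 0.003
grasp_force: 0.0
clock 4.1 TCP in colorimeter [-0.0471 -0.0373  0.1331] tooly ang 55.7 z [ 0.003  0.002 -1.   ] F [-0.3  0.9  0.2] gap 0.003398695253507901 q7 0.46914694688348385
(np.float64(-0.04880390900419975), np.float64(-0.038029731837966596), 0.132) [ 0.1  -0.16  0.11]
```

View pics/s2.png

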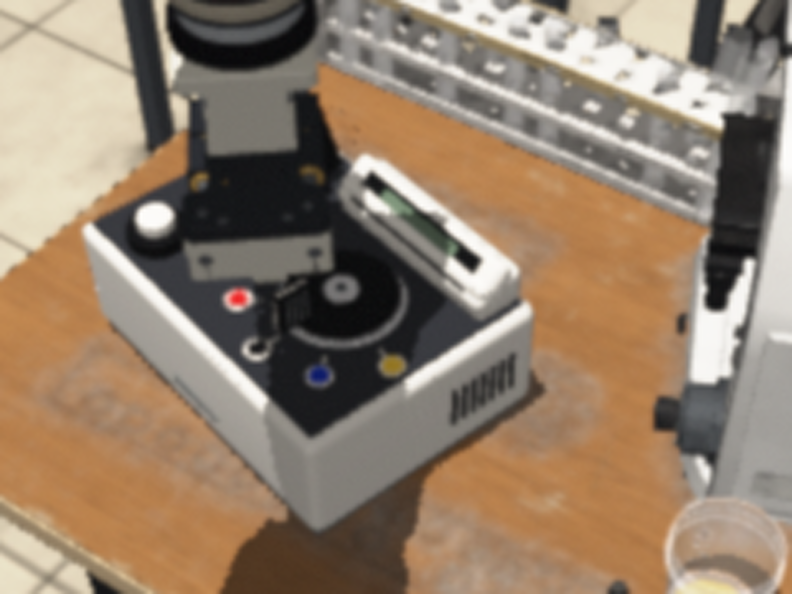

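The fingers are at about (285,300), following the planned arc; they hide the tab. I'll continue round to green.

```bash
python3 -m jog '[{"ax":0,"ay":0,"az":0.1,"tx":0.2,"ty":0.43,"tz":0,"gripper":1},{"ax":0,"ay":0,"az":0.1,"tx":0.2,"ty":0.43,"tz":0,"gripper":1},{"ax":0,"ay":0,"az":0.1,"tx":0.2,"ty":0.43,"tz":0,"gripper":1},{"ax":0,"ay":0,"az":0.1,"tx":0.2,"ty":0.43,"tz":0,"gripper":1},{"ax":0,"ay":0,"az":0.1,"tx":0.2,"ty":0.43,"tz":0,"gripper":1},{"ax":0,"ay":0,"az":0.1,"tx":0.2,"ty":0.43,"tz":0,"gripper":1},{"ax":0,"ay":0,"az":0.1,"tx":0.2,"ty":0.43,"tz":0,"gripper":1},{"ax":0,"ay":0,"az":0,"tx":0,"ty":0,"tz":0,"gripper":1},{"ax":0,"ay":0,"az":0,"tx":0,"ty":0,"tz":0,"gripper":1}]'
python3 - <<'E'
from h import *
where()
print(arc(1.3),plan(arc(1.3),pose),plan(arc(1.37),pose))
im=viewer.read_camera('side'); cv2.imwrite('pics/d3.png',cv2.resize(im[120:300,260:500,::-1],None,fx=3.3,fy=3.3,interpolation=2))
E
```

```text
clock: 4.9
eef_pos: [0.4703, 0.2022, 0.1323]
tcp_rot: [0.0, 0.706, 0.708, 0.0]
ft_force: [-0.1, 0.3, 0.4]
finger_gap: 0.006
grasp_force: 0.0
clock 4.9 TCP in colorimeter [-0.0329 -0.0106  0.1323] tooly ang 15.8 z [ 0. -0. -1.] F [-0.1  0.3  0.4] gap 0.005740157468085627 q7 -0.09620969062736193
(np.float64(-0.03395145178870232), np.float64(-0.00928178102790652), 0.132) [ 0.15 -0.06  0.03] [0.29 0.24 0.03]
```

View pics/d3.png

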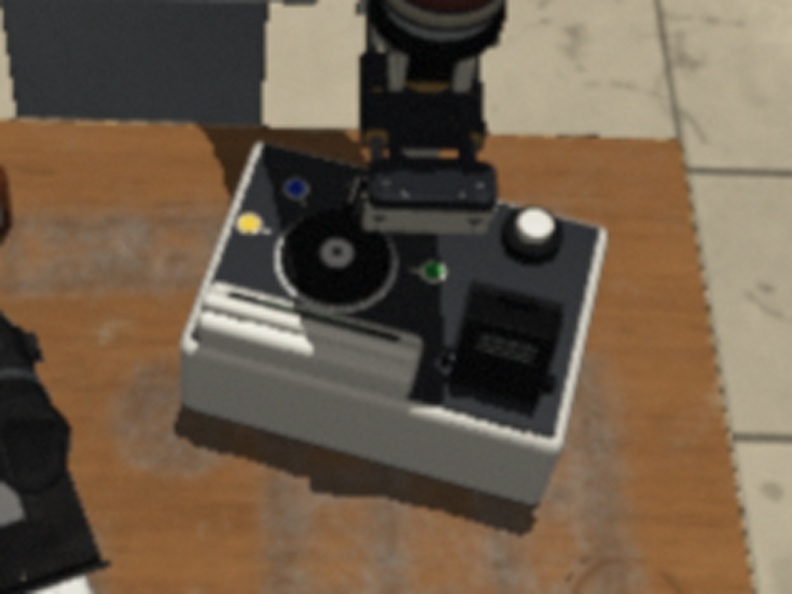

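Run:
```python
from h import *
s,Rm=tool(); p=s['eef_pos']
for nm,o in (('scene',(180,90)),('side',(260,120))):
    for d in (.022,0,-.06): print(nm,d,((proj(nm,p+Rm[:,2]*d)-o)*3.3).round())
    for a in (0,-.698,-1.396): print('tabtop',a,((proj(nm,C2W(mk(a,.04,.1285),pose))-o)*3.3).round())
im=viewer.read_camera('scene'); cv2.imwrite('pics/s4.png',cv2.resize(im[70:220,180:380,::-1],None,fx=4,fy=4,interpolation=2))
im=viewer.read_camera('wrist'); cv2.imwrite('pics/w4.png',im[...,::-1])
```

```text
scene 0.022 [267. 279.]
scene 0 [264. 253.]
scene -0.06 [255. 177.]
tabtop 0 [286. 294.]
tabtop -0.698 [273. 264.]
tabtop -1.396 [291. 234.]
side 0.022 [398. 225.]
side 0 [402. 205.]
side -0.06 [412. 148.]
tabtop 0 [355. 186.]
tabtop -0.698 [390. 207.]
tabtop -1.396 [402. 240.]
```

View pics/s4.png

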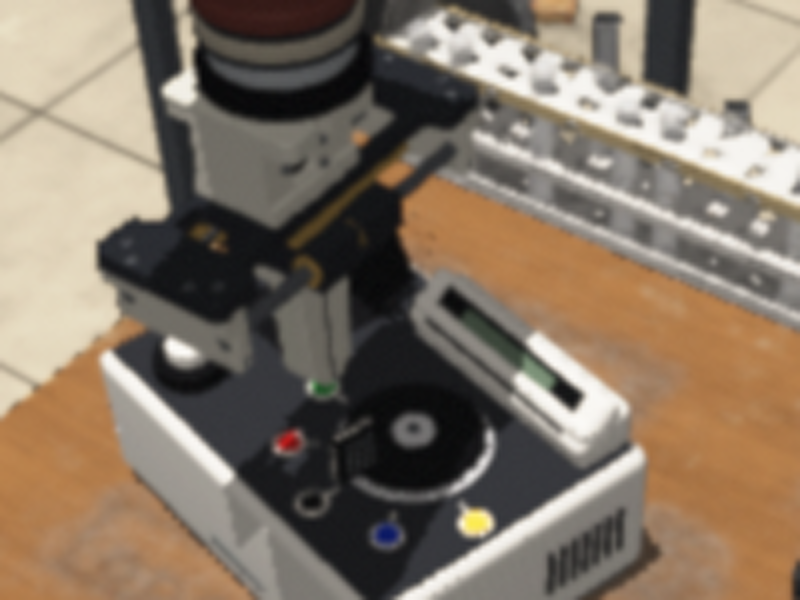

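View pics/w4.png

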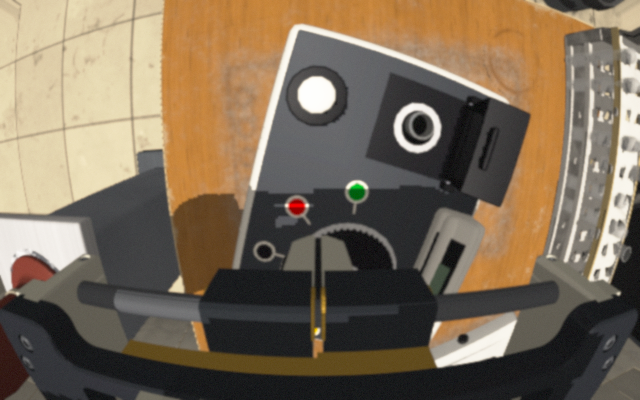

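The tab is still at the black mark: top about (355,430) in the scene crop, which matches angle 0. The fingers, tip about (320,380), passed it without touching and look higher than expected. I'll use the wrist image to check for a bias in the reported tool pose.

Run:
```python
from h import *
from scipy.optimize import least_squares
f,cx,cy,Rm,t=cam('wrist'); s,Rt=tool()
def pw(P,o=np.zeros(3),w=np.zeros(3)):
    c=R.from_rotvec(w).as_matrix()@(Rm@(P-o)+t); r=np.hypot(c[0],c[1]); th=np.arctan2(r,c[2]); return np.array([cx,cy])+f*th*c[:2]/r
G=-1.396
ob=[(mk(G),(357,191)),(mk(G/2),(297,206)),(mk(0),(264,251)),((-.058,.075,.116),(317,95))]
for P,p in ob: print(pw(C2W(P,pose)).round(1),p)
r=least_squares(lambda q:np.concatenate([pw(C2W(P,pose),q[:3])-p for P,p in ob]),np.zeros(3)); print('offset',r.x.round(4),r.fun.round(1))
print('cam pos in tool',(Rt.T@(-Rm.T@t-s['eef_pos'])).round(3),'axis in tool',(Rt.T@Rm.T[:,2]).round(3))
p=s['eef_pos']
for d in (.022,0,-.06): print(d,pw(p+Rt[:,2]*d).round(1))
for sx in(-1,1):
  for sy in (-1,1):
    B=p+Rt@np.array([sx*.0375,sy*.094,-.062]); print(sx,sy,'scene4',((proj('scene',B)-(180,70))*4).round(),'side',((proj('side',B)-(260,120))*3.3).round())
```

```text
[356.3 192.5] (357, 191)
[295.9 207.3] (297, 206)
[263.3 252.3] (264, 251)
[315.9  94.5] (317, 95)
offset [-0.0006 -0.0001  0.0025] [-0.3  0.5 -0.1  0.1  0.5 -0.2 -0.1 -0.4]
cam pos in tool [ 0.078  0.    -0.173] axis in tool [-0.282  0.001  0.96 ]
0.022 [317.1 230.9]
0 [317.1 244.2]
-0.06 [316.9 300.1]
-1 -1 scene4 [241. 442.] side [349.  30.]
-1 1 scene4 [489. 216.] side [354. 272.]
1 -1 scene4 [113. 375.] side [465.  33.]
1 1 scene4 [367. 163.] side [483. 276.]
```

```bash
python3 -m jog '[{"ax":0,"ay":0,"az":0,"tx":0,"ty":0,"tz":-2,"gripper":1},{"ax":0,"ay":0,"az":0,"tx":-1.9,"ty":-1.0,"tz":0,"gripper":1},{"ax":0,"ay":0,"az":0,"tx":-1.9,"ty":-1.0,"tz":0,"gripper":1},{"ax":0,"ay":0,"az":0,"tx":-1.9,"ty":-1.0,"tz":0,"gripper":1},{"ax":0,"ay":0,"az":-0.12,"tx":0,"ty":0,"tz":0,"gripper":1},{"ax":0,"ay":0,"az":-0.12,"tx":0,"ty":0,"tz":0,"gripper":1},{"ax":0,"ay":0,"az":-0.12,"tx":0,"ty":0,"tz":0,"gripper":1},{"ax":0,"ay":0,"az":-0.12,"tx":0,"ty":0,"tz":0,"gripper":1},{"ax":0,"ay":0,"az":-0.12,"tx":0,"ty":0,"tz":0,"gripper":1},{"ax":0,"ay":0,"az":-0.12,"tx":0,"ty":0,"tz":0,"gripper":1}]'
python3 -m jog '[{"ax":0,"ay":0,"az":-0.12,"tx":0,"ty":0,"tz":0,"gripper":1},{"ax":0,"ay":0,"az":-0.12,"tx":0,"ty":0,"tz":0,"gripper":1},{"ax":0,"ay":0,"az":-0.12,"tx":0,"ty":0,"tz":0,"gripper":1},{"ax":0,"ay":0,"az":-0.12,"tx":0,"ty":0,"tz":0,"gripper":1},{"ax":0,"ay":0,"az":-0.1,"tx":0,"ty":0,"tz":1.5,"gripper":1},{"ax":0,"ay":0,"az":0,"tx":0,"ty":0,"tz":0,"gripper":1},{"ax":0,"ay":0,"az":0,"tx":0,"ty":0,"tz":0,"gripper":1}]'
python3 - <<'E'
from h import *
where(); print(plan((-.046,-.076,.132),pose))
s,Rm=tool(); p=s['eef_pos']
print([((proj('side',p+Rm[:,2]*d)-(260,120))*3.3).round() for d in (.022,0)])
print([((proj('scene',p+Rm[:,2]*d)-(180,70))*4).round() for d in (.022,0)])
a=viewer.read_camera('scene')[70:220,180:380,::-1];b=viewer.read_camera('side')[90:240,290:490,::-1]
cv2.imwrite('pics/m5.png',cv2.resize(np.hstack([a,b]),None,fx=2,fy=2,interpolation=2))
E
```

```text
clock: 5.88
eef_pos: [0.44, 0.1449, 0.1524]
tcp_rot: [0.0, 0.41, 0.912, 0.0]
ft_force: [0.2, 0.3, -0.4]
finger_gap: 0.005
grasp_force: 0.0
clock: 6.47
eef_pos: [0.4396, 0.1447, 0.137]
tcp_rot: [-0.001, 0.137, 0.991, -0.0]
ft_force: [0.1, 0.5, 0.9]
finger_gap: 0.006
grasp_force: 0.0
clock 6.4667 TCP in colorimeter [-0.0471 -0.0742  0.137 ] tooly ang 89.9 z [-0.002 -0.    -1.   ] F [0.1 0.5 0.9] gap 0.006032351039766889 q7 1.0119888598743576
[-0.11 -0.18  0.5 ]
[array([311., 181.]), array([313., 161.])]
[array([377., 495.]), array([374., 464.])]
```

View pics/m5.png

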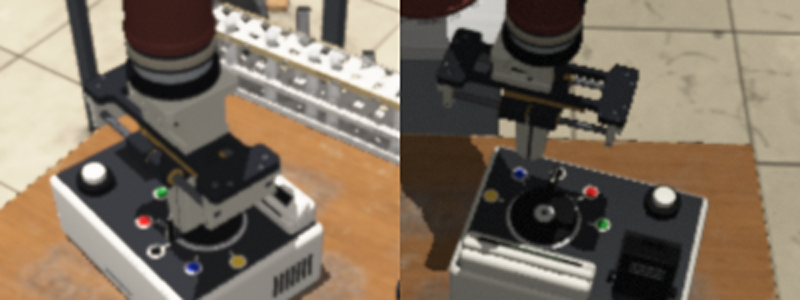

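```bash
for i in 1; do python3 -m jog '[{"ax":0,"ay":0,"az":0,"tx":0.0,"ty":-0.3,"tz":0.8,"gripper":1},{"ax":0,"ay":0,"az":0,"tx":0,"ty":0,"tz":0.4,"gripper":1},{"ax":0,"ay":0,"az":0,"tx":0,"ty":0,"tz":0,"gripper":1}]' | grep -E 'pos|ft'; done
python3 -m jog '[{"ax":0,"ay":0,"az":0,"tx":0,"ty":0,"tz":0.4,"gripper":1},{"ax":0,"ay":0,"az":0,"tx":0,"ty":0,"tz":0,"gripper":1}]' | grep -E 'pos|ft'
python3 -m jog '[{"ax":0,"ay":0,"az":0,"tx":0,"ty":0,"tz":0.4,"gripper":1},{"ax":0,"ay":0,"az":0,"tx":0,"ty":0,"tz":0,"gripper":1}]' | grep -E 'pos|ft'
```

```text
eef_pos: [0.4386, 0.1419, 0.1243]
ft_force: [-0.5, 1.0, 0.9]
eef_pos: [0.4391, 0.1424, 0.1206]
ft_force: [0.1, 0.3, 0.4]
eef_pos: [0.4391, 0.1424, 0.1166]
ft_force: [-0.8, 0.3, 0.2]
```

```bash
python3 -m jog '[{"ax":0,"ay":0,"az":0,"tx":0,"ty":0,"tz":0.4,"gripper":1},{"ax":0,"ay":0,"az":0,"tx":0,"ty":0,"tz":0,"gripper":1}]' | grep -E 'pos|ft'
python3 -m jog '[{"ax":0,"ay":0,"az":0,"tx":0,"ty":0,"tz":0.3,"gripper":1},{"ax":0,"ay":0,"az":0,"tx":0,"ty":0,"tz":0,"gripper":1}]' | grep -E 'pos|ft'
python3 - <<'E'
from h import *
where()
a=viewer.read_camera('scene')[120:220,200:330,::-1];b=viewer.read_camera('side')[140:240,310:440,::-1]
cv2.imwrite('pics/m6.png',cv2.resize(np.hstack([a,b]),None,fx=3,fy=3,interpolation=2))
E
```

```text
eef_pos: [0.4391, 0.1423, 0.1126]
ft_force: [0.2, -0.1, 0.1]
eef_pos: [0.4392, 0.1423, 0.1097]
ft_force: [0.9, 0.4, 0.4]
clock 7.4833 TCP in colorimeter [-0.0469 -0.0766  0.1097] tooly ang 90.0 z [-0.001 -0.    -1.   ] F [0.9 0.4 0.4] gap 0.007546230420432357 q7 1.026794954692389
```

View pics/m6.png

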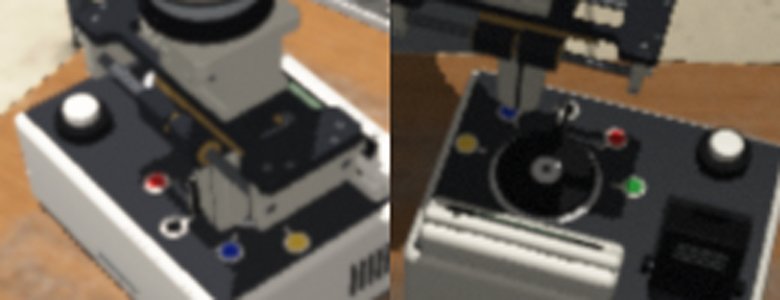

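The fingertips are now beside the tab, at side (518,105) with the tab at (565,115). They reach about 22 mm less than specified, so the tips are at roughly TCP height. I'll repeat the arc at this level.

```bash
python3 -m jog '[{"ax":0,"ay":0,"az":0,"tx":-0.45,"ty":0.5,"tz":0,"gripper":1},{"ax":0,"ay":0,"az":0,"tx":0,"ty":0.5,"tz":0,"gripper":1},{"ax":0,"ay":0,"az":0.1,"tx":0.2,"ty":0.43,"tz":0,"gripper":1},{"ax":0,"ay":0,"az":0.1,"tx":0.2,"ty":0.43,"tz":0,"gripper":1}]' | grep -E 'pos|ft'
python3 -m jog '[{"ax":0,"ay":0,"az":0.1,"tx":0.2,"ty":0.43,"tz":0,"gripper":1},{"ax":0,"ay":0,"az":0.1,"tx":0.2,"ty":0.43,"tz":0,"gripper":1},{"ax":0,"ay":0,"az":0.1,"tx":0.2,"ty":0.43,"tz":0,"gripper":1},{"ax":0,"ay":0,"az":0.1,"tx":0.2,"ty":0.43,"tz":0,"gripper":1},{"ax":0,"ay":0,"az":0,"tx":0,"ty":0,"tz":0,"gripper":1}]' | grep -E 'pos|ft'
python3 - <<'E'
from h import *
where()
print(plan(arc(.6,z=.11),pose))
for n in ('side','scene'):
    viewer.read_camera(n)
    for q in viewer.masks_of(n,'tab')[:2]: print(n,q['p'],q['location'],q['mask'].sum())
    for a in (0,-.698,-1.0,-1.396): print(a,proj(n,C2W(mk(a,.04,.1135),pose)).round())
E
```

```text
eef_pos: [0.4463, 0.1602, 0.1103]
ft_force: [0.4, -2.4, -0.1]
eef_pos: [0.4495, 0.1807, 0.1102]
ft_force: [-0.5, 0.2, -0.5]
clock 8.3333 TCP in colorimeter [-0.0472 -0.0368  0.1102] tooly ang 55.7 z [ 0.001  0.001 -1.   ] F [-0.5  0.2 -0.5] gap 0.005105061630634355 q7 0.51582022269195
[ 0.06 -0.19  0.02]
side 0.71 [362.1, 198.7] 878
0 [367. 180.]
-0.698 [377. 187.]
-1.0 [380. 191.]
-1.396 [381. 197.]
scene 0.75 [288.6, 180.9] 546
0 [267. 184.]
-0.698 [263. 175.]
-1.0 [265. 171.]
-1.396 [269. 166.]
```

```bash
python3 -m jog '[{"ax":0,"ay":0,"az":0.1,"tx":0.2,"ty":0.43,"tz":0,"gripper":1},{"ax":0,"ay":0,"az":0.1,"tx":0.2,"ty":0.43,"tz":0,"gripper":1},{"ax":0,"ay":0,"az":0.1,"tx":0.2,"ty":0.43,"tz":0,"gripper":1},{"ax":0,"ay":0,"az":0.1,"tx":0.2,"ty":0.43,"tz":0,"gripper":1}]' | grep -E 'pos|ft'
python3 -m jog '[{"ax":0,"ay":0,"az":0.1,"tx":0.2,"ty":0.43,"tz":0,"gripper":1},{"ax":0,"ay":0,"az":0.1,"tx":0.2,"ty":0.43,"tz":0,"gripper":1},{"ax":0,"ay":0,"az":0.1,"tx":0.2,"ty":0.43,"tz":0,"gripper":1},{"ax":0,"ay":0,"az":0,"tx":0,"ty":0,"tz":0,"gripper":1},{"ax":0,"ay":0,"az":0,"tx":0,"ty":0,"tz":0,"gripper":1}]' | grep -E 'pos|ft'
python3 - <<'E'
from h import *
where()
print(plan(arc(1.3,z=.11),pose),plan(arc(1.37,z=.11),pose))
E
```

```text
eef_pos: [0.4581, 0.1933, 0.11]
ft_force: [-2.1, -2.1, 1.6]
eef_pos: [0.4706, 0.2026, 0.11]
ft_force: [-0.0, 1.0, 0.3]
clock 9.2833 TCP in colorimeter [-0.0328 -0.0101  0.11  ] tooly ang 15.7 z [-0. -0. -1.] F [-0.   1.   0.3] gap 0.004683644447543548 q7 -0.03512791395831937
[ 0.11 -0.09  0.  ] [0.25 0.21 0.  ]
```

```bash
python3 -m jog '[{"ax":0,"ay":0,"az":0,"tx":0,"ty":-1.2,"tz":0,"gripper":1},{"ax":0,"ay":0,"az":0.09,"tx":0,"ty":0,"tz":-3,"gripper":1},{"ax":0,"ay":0,"az":0.09,"tx":0,"ty":0,"tz":-3.5,"gripper":1},{"ax":0,"ay":0,"az":0.09,"tx":0,"ty":0,"tz":-3.5,"gripper":1},{"ax":0,"ay":0,"az":0,"tx":0,"ty":0,"tz":0,"gripper":1},{"ax":0,"ay":0,"az":0,"tx":0,"ty":0,"tz":0,"gripper":1}]' | grep -E 'pos|ft'
python3 - <<'E'
from h import *
where()
print(plan((.105,.075,.21),pose))
viewer.read_camera('wrist')
a=viewer.read_camera('scene')[110:220,190:320,::-1];b=viewer.read_camera('side')[140:250,310:440,::-1]
cv2.imwrite('pics/m7.png',cv2.resize(np.hstack([a,b]),None,fx=3,fy=3,interpolation=2))
E
```

```text
eef_pos: [0.4595, 0.2028, 0.2118]
ft_force: [-0.5, 0.5, -1.2]
clock 9.7833 TCP in colorimeter [-0.0435 -0.0129  0.2118] tooly ang 0.2 z [ 0.003  0.002 -1.   ] F [-0.5  0.5 -1.2] gap 0.005355157696763174 q7 -0.3601354086436291
[ 8.73 14.88  0.25]
```

View pics/m7.png

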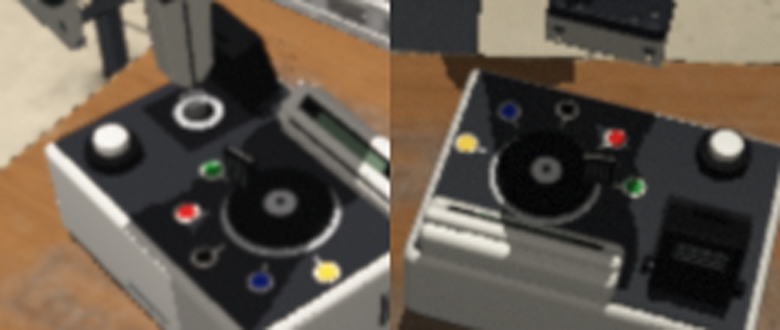

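The tab now points at green in both views: scene (238,165) with the mark at (212,168), side (600,160) with the mark at (635,187). Both match the predicted -1.396. Next is the hood.

```bash
python3 -m jog '[{"ax":0,"ay":0,"az":0,"tx":1.45,"ty":2.5,"tz":0,"gripper":1},{"ax":0,"ay":0,"az":0,"tx":1.45,"ty":2.5,"tz":0,"gripper":1},{"ax":0,"ay":0,"az":0,"tx":1.45,"ty":2.5,"tz":0,"gripper":1},{"ax":0,"ay":0,"az":0,"tx":1.45,"ty":2.5,"tz":0,"gripper":1},{"ax":0,"ay":0,"az":0,"tx":1.45,"ty":2.5,"tz":0,"gripper":1},{"ax":0,"ay":0,"az":0,"tx":1.45,"ty":2.5,"tz":0,"gripper":1},{"ax":0,"ay":0,"az":0,"tx":0,"ty":0,"tz":0,"gripper":1},{"ax":0,"ay":0,"az":0,"tx":0,"ty":0,"tz":0,"gripper":1}]' | grep -E 'pos|ft'
python3 - <<'E'
from h import *
where()
print(plan((.105,.075,.145),pose))
E
```

```text
eef_pos: [0.6263, 0.2457, 0.2071]
ft_force: [-0.4, 0.4, -1.1]
clock 10.6 TCP in colorimeter [0.1056 0.0732 0.2071] tooly ang 0.0 z [-0.004 -0.002 -1.   ] F [-0.4  0.4 -1.1] gap 0.003655801403374009 q7 -0.3381672290216163
[ 0.2  -0.04  6.21]
```

Descend, then sweep forward (−ty) in steps.

```bash
python3 -m jog '[{"ax":0,"ay":0,"az":0,"tx":0.2,"ty":0,"tz":3,"gripper":1},{"ax":0,"ay":0,"az":0,"tx":0,"ty":0,"tz":3,"gripper":1},{"ax":0,"ay":0,"az":0,"tx":0,"ty":0,"tz":0,"gripper":1},{"ax":0,"ay":0,"az":0,"tx":0,"ty":0,"tz":0,"gripper":1}]' | grep -E 'pos|ft'
python3 -m jog '[{"ax":0,"ay":0,"az":0,"tx":0,"ty":-1,"tz":0,"gripper":1},{"ax":0,"ay":0,"az":0,"tx":0,"ty":-1,"tz":0,"gripper":1},{"ax":0,"ay":0,"az":0,"tx":0,"ty":-1,"tz":0,"gripper":1},{"ax":0,"ay":0,"az":0,"tx":0,"ty":-0.5,"tz":0,"gripper":1}]' | grep -E 'pos|ft'
python3 -m jog '[{"ax":0,"ay":0,"az":0,"tx":0,"ty":-0.7,"tz":0,"gripper":1},{"ax":0,"ay":0,"az":0,"tx":0,"ty":-0.7,"tz":0,"gripper":1},{"ax":0,"ay":0,"az":0,"tx":0,"ty":-0.7,"tz":0,"gripper":1}]' | grep -E 'pos|ft'
python3 -m jog '[{"ax":0,"ay":0,"az":0,"tx":0,"ty":-0.7,"tz":0,"gripper":1},{"ax":0,"ay":0,"az":0,"tx":0,"ty":-0.7,"tz":0,"gripper":1},{"ax":0,"ay":0,"az":0,"tx":0,"ty":-0.4,"tz":0,"gripper":1},{"ax":0,"ay":0,"az":0,"tx":0,"ty":0,"tz":0,"gripper":1}]' | grep -E 'pos|ft'
python3 - <<'E'
from h import *
where()
print(plan((.031,.075,.145),pose))
E
```

```text
eef_pos: [0.6246, 0.2482, 0.1484]
ft_force: [0.5, 0.1, 0.0]
eef_pos: [0.593, 0.2585, 0.1526]
ft_force: [-0.8, -0.1, 0.3]
eef_pos: [0.5743, 0.2633, 0.1522]
ft_force: [0.0, 0.3, 3.8]
eef_pos: [0.554, 0.2689, 0.1495]
ft_force: [0.2, 0.4, -0.4]
clock 11.85 TCP in colorimeter [0.0297 0.0762 0.1495] tooly ang 0.1 z [-0.003 -0.    -1.   ] F [ 0.2  0.4 -0.4] gap 0.006759597351674186 q7 -0.35099778639265794
[-0.12  0.13  0.45]
```

```bash
python3 -m jog '[{"ax":0,"ay":0,"az":0,"tx":0,"ty":0,"tz":0.7,"gripper":1},{"ax":0,"ay":0,"az":0,"tx":0,"ty":0,"tz":0.6,"gripper":1},{"ax":0,"ay":0,"az":0,"tx":0,"ty":0,"tz":0.5,"gripper":1},{"ax":0,"ay":0,"az":0,"tx":0,"ty":0,"tz":0,"gripper":1}]' | grep -E 'pos|ft'
python3 -m jog '[{"ax":0,"ay":0,"az":0,"tx":0,"ty":0,"tz":0.5,"gripper":1},{"ax":0,"ay":0,"az":0,"tx":0,"ty":0,"tz":0,"gripper":1}]' | grep -E 'pos|ft'
python3 -m jog '[{"ax":0,"ay":0,"az":0,"tx":0,"ty":0,"tz":0.3,"gripper":1},{"ax":0,"ay":0,"az":0,"tx":0,"ty":0,"tz":0,"gripper":1}]' | grep -E 'pos|ft'
```

```text
eef_pos: [0.555, 0.268, 0.1304]
ft_force: [0.1, -0.2, -0.1]
eef_pos: [0.5554, 0.2682, 0.1261]
ft_force: [0.4, 0.4, -0.6]
eef_pos: [0.5555, 0.2683, 0.1237]
ft_force: [0.2, -0.4, 0.9]
```

```bash
python3 -m jog '[{"ax":0,"ay":0,"az":0,"tx":0,"ty":0,"tz":0.3,"gripper":1},{"ax":0,"ay":0,"az":0,"tx":0,"ty":0,"tz":0,"gripper":1}]' | grep -E 'pos|ft'
python3 -m jog '[{"ax":0,"ay":0,"az":0,"tx":0,"ty":0,"tz":0.2,"gripper":1},{"ax":0,"ay":0,"az":0,"tx":0,"ty":0,"tz":0,"gripper":1}]' | grep -E 'pos|ft'
python3 - <<'E'
from h import *
where()
a=viewer.read_camera('scene')[90:200,190:320,::-1];b=viewer.read_camera('side')[140:250,330:460,::-1]
cv2.imwrite('pics/m8.png',cv2.resize(np.hstack([a,b]),None,fx=3,fy=3,interpolation=2))
for n in ('scene','side'):
    for q in viewer.masks_of(n,'hood')[:1]: print(n,q['p'],q['location'],q['mask'].sum())
E
```

```text
eef_pos: [0.5553, 0.2686, 0.1209]
ft_force: [-0.9, 0.7, 1.1]
eef_pos: [0.555, 0.2687, 0.1189]
ft_force: [-0.1, 0.6, 2.9]
clock 12.85 TCP in colorimeter [0.0308 0.0763 0.1189] tooly ang 0.1 z [-0.002  0.    -1.   ] F [-0.1  0.6  2.9] gap 0.0076409125845839565 q7 -0.32880483109369646
scene 0.57 [256.8, 140.1] 637
side 0.4 [427.1, 208.7] 4
```

View pics/m8.png

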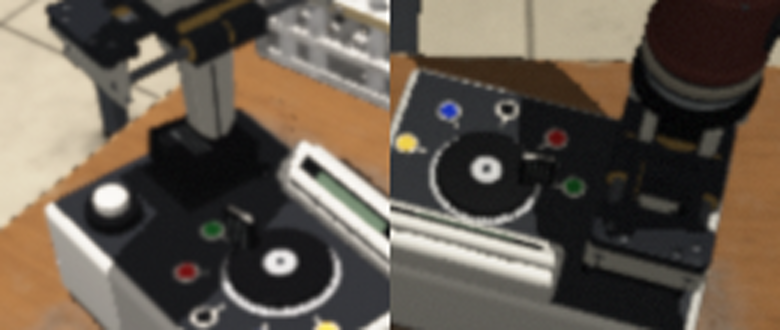

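The hood is down over the well, about (190,150) in the scene crop, with the fingers on its roof. I'll press until it meets its stop firmly.

```bash
for k in 1; do python3 -m jog '[{"ax":0,"ay":0,"az":0,"tx":0,"ty":0,"tz":0.2,"gripper":1},{"ax":0,"ay":0,"az":0,"tx":0,"ty":0,"tz":0,"gripper":1}]' | grep -E 'pos|ft'; done
python3 -m jog '[{"ax":0,"ay":0,"az":0,"tx":0,"ty":0,"tz":0.2,"gripper":1},{"ax":0,"ay":0,"az":0,"tx":0,"ty":0,"tz":0,"gripper":1},{"ax":0,"ay":0,"az":0,"tx":0,"ty":0,"tz":0,"gripper":1}]' | grep -E 'pos|ft'
```

```text
eef_pos: [0.5542, 0.2684, 0.117]
ft_force: [-2.8, 0.4, 4.1]
eef_pos: [0.5534, 0.2688, 0.1158]
ft_force: [-6.6, 0.1, 8.4]
```

```bash
python3 -m jog '[{"ax":0,"ay":0,"az":0,"tx":0,"ty":0,"tz":-1.5,"gripper":1},{"ax":0,"ay":0,"az":0,"tx":0,"ty":-1.8,"tz":0,"gripper":1},{"ax":0,"ay":0,"az":0,"tx":0,"ty":0,"tz":0,"gripper":1},{"ax":0,"ay":0,"az":0,"tx":0,"ty":0,"tz":0.7,"gripper":1},{"ax":0,"ay":0,"az":0,"tx":0,"ty":0,"tz":0,"gripper":1}]' | grep -E 'pos|ft'
python3 -m jog '[{"ax":0,"ay":0,"az":0,"tx":0,"ty":0,"tz":0.4,"gripper":1},{"ax":0,"ay":0,"az":0,"tx":0,"ty":0,"tz":0,"gripper":1}]' | grep -E 'pos|ft'
python3 -m jog '[{"ax":0,"ay":0,"az":0,"tx":0,"ty":0,"tz":0.2,"gripper":1},{"ax":0,"ay":0,"az":0,"tx":0,"ty":0,"tz":0,"gripper":1}]' | grep -E 'pos|ft'
python3 -m jog '[{"ax":0,"ay":0,"az":0,"tx":0,"ty":0,"tz":0.2,"gripper":1},{"ax":0,"ay":0,"az":0,"tx":0,"ty":0,"tz":0,"gripper":1}]' | grep -E 'pos|ft'
python3 -c "
from h import *
where()"
```

```text
eef_pos: [0.5381, 0.2726, 0.1214]
ft_force: [-0.4, -0.5, -0.8]
eef_pos: [0.5385, 0.2724, 0.1178]
ft_force: [0.5, 1.0, 0.8]
eef_pos: [0.5385, 0.2727, 0.1165]
ft_force: [0.0, 0.2, -0.1]
eef_pos: [0.5389, 0.2729, 0.1159]
ft_force: [0.3, -0.7, 2.9]
clock 14.3833 TCP in colorimeter [0.0141 0.076  0.1159] tooly ang 0.0 z [ 0.001  0.    -1.   ] F [ 0.3 -0.7  2.9] gap 0.006172900036672814 q7 -0.3374624803384324
```

```bash
python3 -m jog '[{"ax":0,"ay":0,"az":0,"tx":0,"ty":0,"tz":0.2,"gripper":1},{"ax":0,"ay":0,"az":0,"tx":0,"ty":0,"tz":0,"gripper":1},{"ax":0,"ay":0,"az":0,"tx":0,"ty":0,"tz":0,"gripper":1}]' | grep -E 'pos|ft'
python3 -m jog '[{"ax":0,"ay":0,"az":0,"tx":0,"ty":0,"tz":0.3,"gripper":1},{"ax":0,"ay":0,"az":0,"tx":0,"ty":0,"tz":0,"gripper":1},{"ax":0,"ay":0,"az":0,"tx":0,"ty":0,"tz":0,"gripper":1}]' | grep -E 'pos|ft'
```

```text
eef_pos: [0.5389, 0.273, 0.1157]
ft_force: [-3.2, -1.0, 12.8]
eef_pos: [0.5389, 0.273, 0.1155]
ft_force: [-8.0, -1.4, 26.7]
```

```bash
python3 -m jog '[{"ax":0,"ay":0,"az":0,"tx":0,"ty":0,"tz":-2,"gripper":1},{"ax":0,"ay":0,"az":0,"tx":0,"ty":0,"tz":-2.5,"gripper":1},{"ax":0,"ay":0,"az":0,"tx":0,"ty":-2.4,"tz":0,"gripper":1},{"ax":0,"ay":0,"az":0,"tx":0,"ty":-2.4,"tz":0,"gripper":1},{"ax":0,"ay":0,"az":0,"tx":0,"ty":-2.4,"tz":0,"gripper":1},{"ax":0,"ay":0,"az":0,"tx":0,"ty":0,"tz":0,"gripper":1},{"ax":0,"ay":0,"az":0,"tx":0,"ty":0,"tz":0,"gripper":1}]' | grep -E 'pos|ft'
python3 - <<'E'
from h import *
where(); print(plan((-.058,.075,.115),pose))
for n in ('side','scene','wrist'):
    viewer.read_camera(n)
    q=viewer.masks_of(n,'hood')
    if q:
        ys,xs=np.nonzero(q[0]['mask']); print(n,round(q[0]['p'],2),np.round(q[0]['location']),'bbox',xs.min(),xs.max(),ys.min(),ys.max(),len(xs))
def pw(P):
    f,cx,cy,Rm,t=cam('wrist'); c=Rm@P+t; r=np.hypot(c[0],c[1]); return np.array([cx,cy])+f*np.arctan2(r,c[2])*c[:2]/r
for a in (0,.1,.3):
    for n,pr in (('side',lambda P:proj('side',P)),('scene',lambda P:proj('scene',P)),('wrist',pw)):
        pts=np.array([pr(C2W((.0485-d*np.cos(a)+h*np.sin(a),.075+y,.099+d*np.sin(a)+h*np.cos(a)),pose)) for d in (0,.058) for y in (-.028,.028) for h in (0,.024)])
        print(a,n,'bbox',pts[:,0].min().round(),pts[:,0].max().round(),pts[:,1].min().round(),pts[:,1].max().round())
E
```

```text
eef_pos: [0.4681, 0.2933, 0.1552]
ft_force: [-0.2, 0.5, 0.0]
clock 15.4667 TCP in colorimeter [-0.0596  0.0766  0.1552] tooly ang 0.2 z [-0.     0.001 -1.   ] F [-0.2  0.5  0. ] gap 0.006018167386312566 q7 -0.4358906761016855
[-0.16  0.16  4.02]
side 0.8 [413. 219.] bbox 398 431 201 237 856
scene 0.8 [258. 138.] bbox 239 275 126 156 782
wrist 0.62 [417. 214.] bbox 368 458 180 259 6276
0 side bbox 398.0 432.0 200.0 236.0
0 scene bbox 238.0 276.0 126.0 158.0
0 wrist bbox 375.0 461.0 181.0 261.0
0.1 side bbox 398.0 432.0 200.0 236.0
0.1 scene bbox 239.0 276.0 125.0 156.0
0.1 wrist bbox 377.0 463.0 182.0 264.0
0.3 side bbox 398.0 432.0 200.0 236.0
0.3 scene bbox 239.0 278.0 125.0 152.0
0.3 wrist bbox 382.0 468.0 182.0 270.0
```

The hood masks in all three views match angle 0, and it met a rigid stop. Next is the key.

```bash
python3 -m jog '[{"ax":0,"ay":0,"az":0,"tx":-0.15,"ty":0.15,"tz":2,"gripper":1},{"ax":0,"ay":0,"az":0,"tx":0,"ty":0,"tz":2.2,"gripper":1},{"ax":0,"ay":0,"az":0,"tx":0,"ty":0,"tz":0,"gripper":1},{"ax":0,"ay":0,"az":0,"tx":0,"ty":0,"tz":0,"gripper":1}]' | grep -E 'pos|ft'
python3 -m jog '[{"ax":0,"ay":0,"az":0,"tx":0,"ty":0,"tz":0.4,"gripper":1},{"ax":0,"ay":0,"az":0,"tx":0,"ty":0,"tz":0,"gripper":1}]' | grep -E 'pos|ft'
python3 -m jog '[{"ax":0,"ay":0,"az":0,"tx":0,"ty":0,"tz":0.3,"gripper":1},{"ax":0,"ay":0,"az":0,"tx":0,"ty":0,"tz":0,"gripper":1},{"ax":0,"ay":0,"az":0,"tx":0,"ty":0,"tz":0,"gripper":1}]' | grep -E 'pos|ft'
python3 -m jog '[{"ax":0,"ay":0,"az":0,"tx":0,"ty":0,"tz":0.3,"gripper":1},{"ax":0,"ay":0,"az":0,"tx":0,"ty":0,"tz":0,"gripper":1},{"ax":0,"ay":0,"az":0,"tx":0,"ty":0,"tz":0,"gripper":1}]' | grep -E 'pos|ft'
```

```text
eef_pos: [0.4699, 0.2898, 0.1125]
ft_force: [-0.0, -0.6, 0.0]
eef_pos: [0.4708, 0.2906, 0.1097]
ft_force: [-0.8, -0.6, -0.4]
eef_pos: [0.471, 0.2908, 0.107]
ft_force: [0.7, 0.1, 1.6]
eef_pos: [0.471, 0.2908, 0.1039]
ft_force: [0.7, -0.2, 5.2]
```

```bash
python3 -m jog '[{"ax":0,"ay":0,"az":0,"tx":0,"ty":0,"tz":0.2,"gripper":1},{"ax":0,"ay":0,"az":0,"tx":0,"ty":0,"tz":0,"gripper":1},{"ax":0,"ay":0,"az":0,"tx":0,"ty":0,"tz":0,"gripper":1}]' | grep -E 'pos|ft'
python3 -m jog '[{"ax":0,"ay":0,"az":0,"tx":0,"ty":0,"tz":0.2,"gripper":1},{"ax":0,"ay":0,"az":0,"tx":0,"ty":0,"tz":0,"gripper":1},{"ax":0,"ay":0,"az":0,"tx":0,"ty":0,"tz":0,"gripper":1}]' | grep -E 'pos|ft'
```

```text
eef_pos: [0.4711, 0.2908, 0.1036]
ft_force: [-2.5, 0.1, 15.6]
eef_pos: [0.4711, 0.2909, 0.1034]
ft_force: [-5.7, -2.0, 26.8]
```

Key bottomed out against its stop (0.109 → 0.1035). Release and retreat.

```bash
python3 -m jog '[{"ax":0,"ay":0,"az":0,"tx":0,"ty":0,"tz":-2,"gripper":1},{"ax":0,"ay":0,"az":0,"tx":0,"ty":0,"tz":-3.5,"gripper":1},{"ax":0,"ay":0,"az":0,"tx":0,"ty":0,"tz":-3.5,"gripper":1},{"ax":0,"ay":0,"az":0,"tx":0,"ty":0,"tz":0,"gripper":1},{"ax":0,"ay":0,"az":0,"tx":0,"ty":0,"tz":0,"gripper":1},{"ax":0,"ay":0,"az":0,"tx":0,"ty":0,"tz":0,"gripper":1}]' | grep -E 'pos|ft'
python3 - <<'E'
from h import *
where()
for n,k in (('scene','hood'),('side','hood'),('scene','zero_key_top'),('wrist','zero_key_top')):
    viewer.read_camera(n); q=viewer.masks_of(n,k)
    if q:
        ys,xs=np.nonzero(q[0]['mask']); print(n,k,round(q[0]['p'],2),np.round(q[0]['location']),'bbox',xs.min(),xs.max(),ys.min(),ys.max())
# tab check: bright line along the tab's top, in the side view
im=viewer.read_camera('side').astype(int).sum(2)
for a in (-1.5,-1.396,-1.2,-.9,-.698,0):
    p=[proj('side',C2W(mk(a,r,.1135),pose)) for r in np.linspace(.026,.047,8)]
    print(a,np.mean([im[int(round(v)),int(round(u))] for u,v in p]).round())
print(ctrl.job_done())
E
```

```text
eef_pos: [0.4688, 0.2905, 0.1881]
ft_force: [0.2, -0.7, -0.8]
clock 17.7667 TCP in colorimeter [-0.0581  0.0741  0.1881] tooly ang 0.1 z [-0.002 -0.001 -1.   ] F [ 0.2 -0.7 -0.8] gap 0.007095195740539369 q7 -0.46173085411372616
scene hood 0.9 [255. 141.] bbox 240 275 126 157
side hood 0.63 [414. 219.] bbox 399 430 202 235
wrist zero_key_top 0.74 [316. 204.] bbox 304 331 190 219
-1.5 47.0
-1.396 47.0
-1.2 72.0
-0.9 175.0
-0.698 114.0
0 241.0
the job is handed in; nothing more can be done
None
```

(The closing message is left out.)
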